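# Fold out the crank and clamp the pipe stub

## Task

The folding crank of the blue rack clamp lies folded down: swing its red-knobbed handle fully upright before you turn the crank, then wind the crank clockwise (seen from above) so that the jaw pushes the standing pipe stub up against the yellow stop and grips it firmly, with about 40 N. Never squeeze the pipe with more than 80 N, do not let the handle fold down again, leave everything else on the bench alone, and let go at the end.

Things in the scene. Friction and masses are not known exactly. Their poses are not given: they have to be found in the camera images.
- crank_axis (a point): point on the vertical axis of the crank, 112 mm above the bench, level with the handle's hinge pin. The clamp is bolted down; its blue housing (84 x 96 mm, top 70 mm above the bench) is centred under this point. The frame's y axis points along the ram towards the pipe and the stop, z up. The grey base plate is 120 x 300 x 12 mm (x from -60 to 60, y from -70 to 230 mm from here)
- handle_pivot (a point): hinge pin of the folding handle, between two cheeks (21 mm wide overall) at the outer end of the steel crank arm, 65 mm from the crank axis and 112 mm above the bench; it travels round with the crank. The arm under the folded handle is 12 mm wide, its top is 94 mm and its underside 86 mm above the bench; the round hub on the axis is 24 mm across, its top 96 mm
- handle_ball (a point): centre of the red ball knob, 26 mm across, at the end of the handle, 50 mm from the hinge pin on a steel stem 10 mm thick. The ball spins freely about the stem, so a hand holding it need not turn with the crank. Folded, the handle lies level over the arm with the ball's centre 15 mm short of the crank axis, 112 mm above the bench; upright, the ball is right above the pin, 162 mm above the bench
- fold (a joint): swing of the handle about its pin, a horizontal pin at right angles to the arm (rad): 0 is folded flat towards the crank axis (it starts within 0.25 of that), 1.571 upright against a firm stop. A stiff pin (about 0.22 N m, 4.5 N at the ball) keeps it where it is left; pulling the upright handle towards the crank axis with more than that folds it down again, pushing it outwards does not
- crank (a joint): turn of the crank (rad), 0 at the start, growing clockwise seen from above, at most 5. 1 rad moves the jaw 10 mm to the pipe. A brake takes 0.6 N m: about 9 N of push at the upright handle while it moves freely (less when paused), 1 to 2 N more while the pipe slides; it holds the crank where it is left, up to about 60 N of grip. The pipe meets the stop between 2.2 and 3.1 rad
- jaw: sprung jaw at the end of the ram, a dark steel plate 60 wide x 12 thick x 40 mm high; origin at the centre of its pipe-side face, 40 mm above the bench. Once the pipe is trapped between jaw and stop the grip grows by about 12 N per 0.1 rad of crank (spring of 12 N per mm), and each newton of grip adds 0.15 N to the push at the handle (40 N: about 6 N more than winding free)
- pipe: loose steel pipe stub standing on the base plate, outside diameter 76, wall 7, height 70 mm, about 0.7 kg; origin at the centre of its underside, 12 mm above the bench. The yellow stop block beyond it (80 x 24 x 56 mm high) is bolted 5 to 25 mm from it, differently each time and not measured: feel at the handle when it grips
Things that resemble listed ones, but are neither listed nor needed, are in the scene too. Of the things like the pipe, leave any that is pink or purple; of the rest the larger one is meant.

How it is judged (in metres and radians):
On the way, in this order (a step that is already met when the one before it is completed fails the run):
1. the handle is swung upright (within 0.15 rad) before the crank has been turned by more than 0.4 rad (value of joint fold above 1.42 rad and value of joint crank below 0.4 rad), for 0.2 s.
2. the pipe is gripped between jaw and stop with more than 20 N (contact force between jaw and pipe above 20 N), for 0.2 s.
At the end, for the whole second after the job is handed in: The handle stands upright (within 0.27 rad), the pipe stands upright (within 0.08 rad), at rest, gripped between jaw and yellow stop with 25 to 60 N, and the robot has let go (contact force between jaw and pipe between 25 and 60 N and value of joint fold above 1.3 rad and angle between pipe's own z axis and vertical below 0.08 rad and linear speed of pipe below 0.01 m/s); the robot touches nothing.
It fails at once if the pipe is squeezed with more than 80 N (contact force between jaw and pipe above 80 N).
It fails at once if the crank is wound (beyond 0.6 rad) with the handle not upright (under 1.2 rad) (value of joint crank above 0.6 rad and value of joint fold below 1.2 rad).
It fails at once if a bystander is moved by more than 30 mm (distance of any of magnet_square, flange, chipping_hammer, brush, spray_can, offcut, pipe_collar from where it was at the start of the episode above 0.03 m).
It also fails if it takes over 72 s, if anything falls off the work surface, if the arm or the gripper's body presses on something with over 40 N, if the wrist force passes 120 N, or if a joint passes its speed limit or range.

## Robot

A 6-joint arm with a two-finger parallel gripper is mounted at the origin on the work surface. World frame = base frame: x ahead of the robot, y to its left, z up, the work surface at z = 0. Lengths are in mm, angles in rad, forces in N, time in s.
With the tool pointing down it reaches from about 350 to 775 mm from the base axis. Payload 7.3 kg.
Tool frame: the origin (TCP) lies at the very end of the fingers, on their centre line; the grasp point (between the pads) lies 19 mm behind it; z points along the fingers, y is the line along which they close (so a half turn about z gives the same grasp; the last joint's range is limited). The gripper opens to 92 mm and grips with 3 to 60 N. Pads are 19 mm wide; open, the fingers measure 130 mm over their backs; the gripper's body (75 mm by 190 mm) begins 47 mm behind the grasp point.
Start: joints at [0.985, 0.342, 1.524, -0, 1.275, -0.146], TCP at [223.512, 475.066, 226.741] pointing down, gripper open.
Joint ranges: [-2.53, 2.53], [-0.77, 2.02], [0.04, 2.7], [-1, 4.14], [0.28, 2.66], [-3.11, 3.11]. Speed limits (rad/s): [2.57, 2.57, 3.14, 3.14, 3.14, 3.14].

## Interface

Orientations are given as [roll, pitch, yaw] about the fixed x, y, z axes, in that order (R = Rz(yaw) Ry(pitch) Rx(roll)).
In Python, from plant import bot gives the robot as it stands.
- The arm moves only by the tool jog_arm, never from a script. Its argument "targets" is a list of rows, each an object with "xyz": the shift along the tool's x, y, z as a fraction of full scale, a list of three; "spin": the turn about the tool's z as a fraction of full scale. In form: [{"xyz": [x, y, z], "spin": spin}, ...]. A call has exactly 10 rows; each row shifts and turns the commanded pose from where the row before left it, along the tool's axes as they then stand; what a row does not reach is not made up. Full scale, the value 1, is 80 mm for a shift and 0.1 rad for a turn. A row lasts 1/8 s, in which the tool goes at most 62.5 mm and 10.7 degrees, less where a joint would pass 70% of its speed; a pose out of reach is approached as far as the arm can. A call with a number of a shift or a turn outside -1 to 1 is refused whole. A call with a gripper value outside its range is refused whole. "gripper" is the opening in per cent of the stroke, from 0 (shut) to 100 (fully open), set as the call begins (left out, the last holds). The fingers move at their own pace and stop on an object; the grip force is fixed at half the most. Time passes only in rows, so rows that do not move let the fingers close, or fill a call up. It gives the time, the measured TCP pose, the force, the opening and the grip force at its end, in the units of the state.
- bot.get_obs(): the state, without advancing time (a new reading comes with each control period).
- bot.capture(name): name is "scene" or "top" or "wrist"; returns the picture (480x640x3 uint8, blue, green, red); there is no depth.
- bot.get_calibration(name): a dict with "vfov" (degrees; the focal length in pixels is half the picture's height over the tangent of half this angle, whatever the lens; pixels are square), "cx", "cy" (the principal point, pixels), "eye" and "rotation" of the camera in the world. Camera axes: x right, y down, z forward; pixel columns grow to the right and rows downward; lengths in mm; the calibration is good to about 2 mm. A picture is of the moment at which its call begins: read the wrist's pose just before it. get_calibration takes no time and is no camera call; for the wrist camera it gives the pose at the moment of the call.
- bot.close_job(): hands the job in; it is judged then, once.
The state is a dict: "time": time; "joint_positions": joint angles; "dq": joint speeds; "tau": joint torques, N m; "tool_pos": TCP position; "tcp_rot": TCP orientation; "contact_force": force on the tool from outside, world axes, zero at the start; "moment": the same for the moment, N m; "grip_width": finger opening in mm; "finger_force": force on a finger pad.
Only numpy, scipy, OpenCV 4.12 (cv2) and the standard library are available. Lean on these libraries where they do the work, as an engineer would, in place of code of your own. Each camera call takes 0.05 s, during which the arm holds its last target. There are 200 camera calls.

## Working session

There is one attempt and no reset: what is moved stays moved. The work goes in short steps, Python scripts to look and compute and a tool call to move; the robot and the scene stay as the last step left them, time stands still between calls to the robot, and variables do not carry over. Pictures are saved under pics/ and viewed, at most 10 in all, crops included, and the job is handed in when it is done.

Besides the shell and the picture viewer there is one more tool, called after ">>>" as name([rows], argument=value, ...), one row to a line, values as JSON. jog_arm: Moves the arm, as the interface text tells. Shift numbers are shares of 80 mm and turn numbers shares of 0.1 rad, none past 1 either way. Its arguments: {"type":"object","properties":{"targets":{"type":"array","items":{"type":"object","properties":{"xyz":{"type":"array","items":{"type":"number"}},"spin":{"type":"number"}}}},"gripper":{"type":"number"}},"required":["targets"]}

```bash
mkdir -p pics; ls; python3 - <<'E'
from plant import bot
import cv2,numpy as np
for n in ("scene","top"):
    im=bot.capture(n); cv2.imwrite(f"pics/{n}0.png",im)
    c=bot.get_calibration(n); print(n,c)
o=bot.get_obs(); print(o)
E
```

```text
pics
scene {'vfov': 55.224551766482094, 'cx': 323.3087104022884, 'cy': 242.32033706981704, 'eye': array([917.37599307, 305.54556336, 620.9684385 ]), 'rotation': array([-2.47305097, -0.00552939,  2.18674271])}
top {'vfov': 53.21409685013876, 'cx': 329.07270807523804, 'cy': 240.41584587821708, 'eye': array([431.80640507,  40.88276425, 821.99222661]), 'rotation': array([-2.96167519,  0.04064315, -1.58978431])}
{'time': 0.1, 'joint_positions': array([ 9.84997025e-01,  3.42643664e-01,  1.52489660e+00,  2.67790463e-06,
        1.27541887e+00, -1.46010817e-01]), 'dq': array([ 0.00117069, -0.00264194, -0.00369885,  0.00082331,  0.00125819,
       -0.00199605]), 'tau': array([ 1.68677190e-03, -4.32008529e+01, -2.44692868e+01,  7.18220067e-02,
        5.27566276e-02, -5.88615740e-05]), 'tool_pos': array([223.30214719, 474.74810829, 226.12802774]), 'tcp_rot': array([-3.14024110e+00, -2.01344924e-04,  2.70180325e+00]), 'contact_force': array([-0.51667621, -0.20065583, -0.19633069]), 'moment': array([-0.04448511,  0.0123601 ,  0.04809719]), 'finger_force': 0.0, 'grip_width': 92.08318637554898}
```

View pics/top0.png

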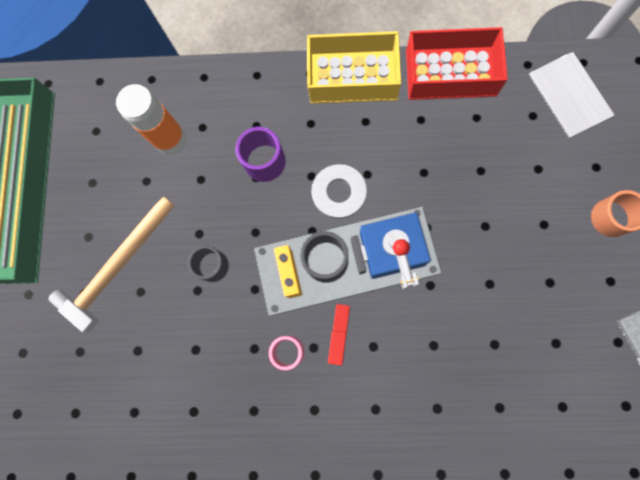

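View pics/scene0.png

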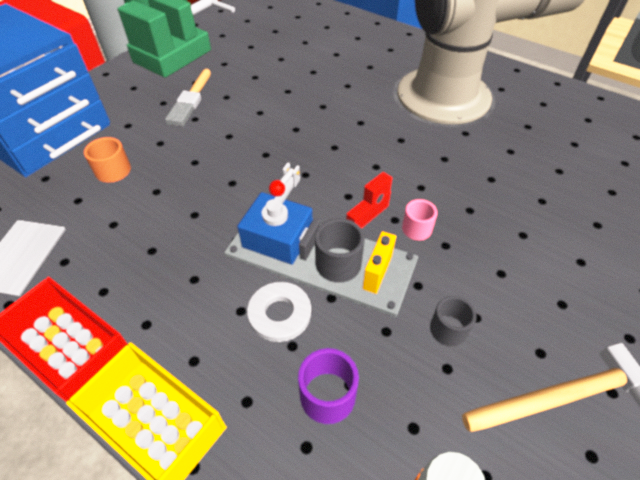

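The top view shows the plate with the blue clamp. The ball is at (401,247), the hinge cheeks at about (409,283), the jaw at (358,253), and the yellow stop at (287,271).

Pipe candidates are dark on the plate (325,256), small dark (207,263), pink (285,352), purple (260,153) and orange (615,213). The dark one at (325,256) fits: it isn't pink or purple, it's the larger dark one, and it stands on the plate between jaw and stop. I'll measure next and confirm this in a crop.

```bash
cat > h.py <<'E'
import numpy as np, cv2
from scipy.spatial.transform import Rotation as R
from plant import bot
def ray(c,p):
    f=240/np.tan(np.radians(c["vfov"])/2)
    d=R.from_euler("xyz",c["rotation"]).as_matrix()@np.array([(p[0]-c["cx"])/f,(p[1]-c["cy"])/f,1])
    return np.array(c["eye"]),d/np.linalg.norm(d)
def plane(c,p,z):
    e,d=ray(c,p); return e+d*(z-e[2])/d[2]
def cross(c1,p1,c2,p2):
    e1,d1=ray(c1,p1); e2,d2=ray(c2,p2)
    s=np.linalg.lstsq(np.c_[d1,-d2],e2-e1,rcond=None)[0]
    a,b=e1+s[0]*d1,e2+s[1]*d2
    return (a+b)/2,np.linalg.norm(a-b)
def blob(im,box,lo,hi):
    x0,y0,x1,y1=box; m=np.zeros(im.shape[:2],np.uint8)
    h=cv2.cvtColor(im,cv2.COLOR_BGR2HSV)[y0:y1,x0:x1]
    m[y0:y1,x0:x1]=cv2.inRange(h,lo,hi)
    return m
def big(m): return max(cv2.findContours(m,cv2.RETR_EXTERNAL,cv2.CHAIN_APPROX_NONE)[0],key=cv2.contourArea)
E
python3 - <<'E'
from h import *
t=cv2.imread("pics/top0.png"); s=cv2.imread("pics/scene0.png")
ct,cs=bot.get_calibration("top"),bot.get_calibration("scene")
np.set_printoptions(precision=1,suppress=True)
def red(im,b): 
    m=blob(im,b,(0,150,80),(6,255,255))|blob(im,b,(174,150,80),(180,255,255)); return cv2.minEnclosingCircle(big(m))
bt,bs=red(t,(380,225,425,265)),red(s,(260,170,300,205)); print(bt,bs,cross(ct,bt[0],cs,bs[0]))
m=blob(t,(240,195,450,325),(85,10,90),(125,90,170)); m=cv2.morphologyEx(m,cv2.MORPH_OPEN,np.ones((3,3)))
hull=cv2.convexHull(big(cv2.morphologyEx(m,cv2.MORPH_CLOSE,np.ones((15,15)))))
q=cv2.boxPoints(cv2.minAreaRect(hull)); P=np.array([plane(ct,p,12) for p in q]); print(q,P,np.linalg.norm(P-np.roll(P,1,0),axis=1))
b=cv2.boxPoints(cv2.minAreaRect(big(blob(t,(350,205,440,285),(100,150,60),(125,255,255))))); B=np.array([plane(ct,p,70) for p in b]);print("blue",B,B.mean(0),np.linalg.norm(B-np.roll(B,1,0),axis=1))
for p in [(396,240),(409,283)]: print(p,plane(ct,p,96),plane(ct,p,112))
k=t[195:325,240:450].copy(); cv2.imwrite("pics/c1.png",np.hstack([cv2.resize(k,None,fx=3.7,fy=3.7,interpolation=cv2.INTER_CUBIC)]))
E
```

```text
((400.6333312988281, 247.0), 7.633435249328613) ((276.5, 187.5), 7.905794143676758) (array([547.7, -39.3, 121.5]), np.float64(1.9598261190741209))
[[333.4 252.5]
 [341.9 243. ]
 [364.5 263.1]
 [356.  272.6]] [[558.6  63.9  12. ]
 [574.8  49.1  12. ]
 [539.1  11.5  12. ]
 [523.2  26.3  12. ]] [51.6 21.9 51.8 21.7]
blue [[589.9  20.1  70. ]
 [610.9 -72.7  70. ]
 [530.4 -87.9  70. ]
 [509.8   3.1  70. ]] [560.2 -34.3  70. ] [81.9 95.2 82.  93.3]
(396, 240) [562.4 -34.8  96. ] [559.6 -33.1 112. ]
(409, 283) [496.1 -51.4  96. ] [494.7 -49.3 112. ]
```

View pics/c1.png

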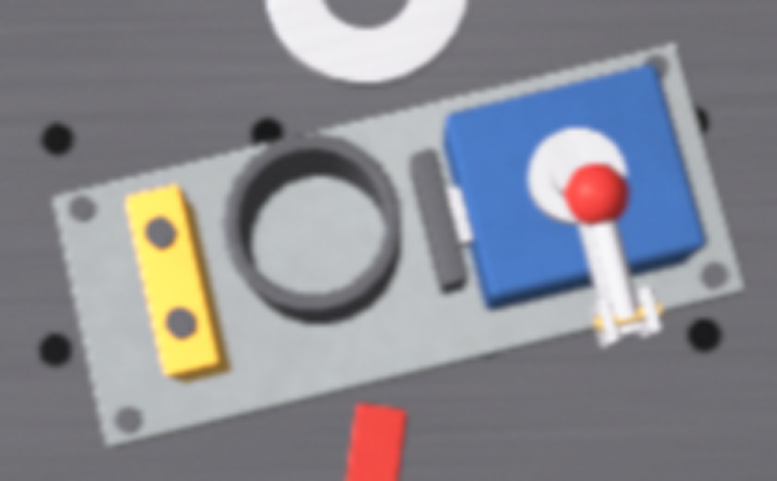

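The crop confirms the dark pipe on the plate, between the jaw and the yellow stop. The ball is at (547.7,-39.3,121.5), so fold is about 0.19. The axis is at about (560,-34) and the pin at about (496,-49), so the arm points towards the robot. I'll move above it now.

>>> jog_arm([
  {"xyz":[-0.64,-0.41,0],"spin":0},
  {"xyz":[-0.64,-0.41,0],"spin":0},
  {"xyz":[-0.64,-0.41,0],"spin":0},
  {"xyz":[-0.64,-0.41,0],"spin":0},
  {"xyz":[-0.64,-0.41,0],"spin":0},
  {"xyz":[-0.64,-0.41,0],"spin":0},
  {"xyz":[-0.64,-0.41,0],"spin":0},
  {"xyz":[-0.64,-0.41,0],"spin":0},
  {"xyz":[-0.64,-0.41,0],"spin":0},
  {"xyz":[-0.64,-0.41,0],"spin":0},
], gripper=60)

```text
time: 1.35
tool_pos: [547.8, -41.6, 226.4]
tcp_rot: [3.141, -0.001, 2.702]
contact_force: [1.8, 0.3, 0.5]
grip_width: 55.4
finger_force: 0.0
```

>>> jog_arm([
  {"xyz":[0,0,0],"spin":-0.94},
  {"xyz":[0,0,0],"spin":-0.94},
  {"xyz":[0,0,0],"spin":-0.94},
  {"xyz":[0,0,0],"spin":-0.94},
  {"xyz":[0,0,0],"spin":-0.94},
  {"xyz":[0,0,0],"spin":-0.94},
  {"xyz":[0,0,0],"spin":-0.94},
  {"xyz":[0,0,0],"spin":0},
  {"xyz":[0,0,0],"spin":0},
  {"xyz":[0,0,0],"spin":0},
])

```text
time: 2.6
tool_pos: [547.1, -39.7, 226.7]
tcp_rot: [3.141, -0.0, -2.924]
contact_force: [0.3, -0.6, 0.3]
grip_width: 55.1
finger_force: 0.0
```

```bash
python3 - <<'E'
from h import *
np.set_printoptions(precision=2,suppress=True)
o=bot.get_obs(); print(o["time"],o["tool_pos"],o["tcp_rot"],o["joint_positions"],o["contact_force"])
c=bot.get_calibration("wrist"); im=bot.capture("wrist"); cv2.imwrite("pics/w1.png",im); print(c)
ct=bot.get_calibration("top")
q=np.array([(675,43),(743,288),(107,446),(52,198)])/3.7+[240,195]
P=np.array([plane(ct,p,12) for p in q]); print(P,np.linalg.norm(P-np.roll(P,1,0),axis=1))
y=(P[2]+P[3]-P[0]-P[1]); y/=np.linalg.norm(y); print("y",y,"axis from plate",P[:2].mean(0)+70*y)
E
```

```text
2.6 [547.11 -39.68 226.66] [ 3.14 -0.   -2.92] [-0.21  0.39  1.46  0.    1.3  -2.  ] [ 0.27 -0.6   0.28]
{'vfov': 62.142288715167865, 'cx': 318.8238731943612, 'cy': 242.90831846987592, 'eye': array([481.39, -53.82, 385.15]), 'rotation': array([ 2.89, -0.  ,  1.79])}
[[ 634.94  -91.52   12.  ]
 [ 519.44 -116.06   12.  ]
 [ 454.22  174.59   12.  ]
 [ 569.07  200.8    12.  ]] [299.65 118.07 297.88 117.8 ]
y [-0.22  0.98  0.  ] axis from plate [561.83 -35.49  12.  ]
```

View pics/w1.png

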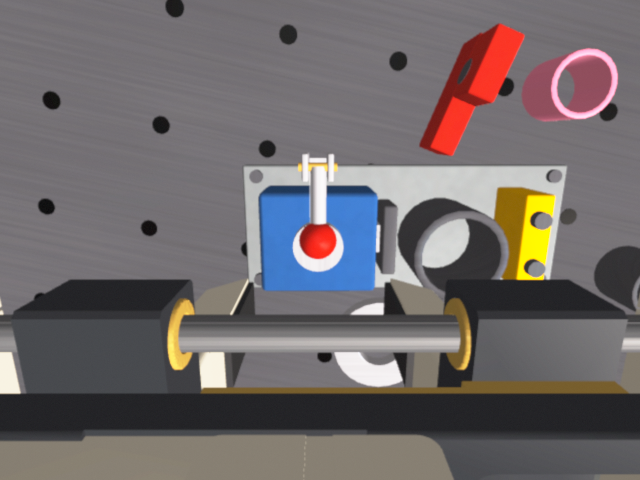

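The wrist view shows the tool square to the clamp. The ball is at (318,240), the cheeks and pin at (318,167), and the red and pink bystanders are well clear.

```bash
python3 - <<'E'
from h import *
np.set_printoptions(precision=1,suppress=True)
w=cv2.imread("pics/w1.png"); t=cv2.imread("pics/top0.png"); s=cv2.imread("pics/scene0.png")
cw,ct,cs=[bot.get_calibration(n) for n in("wrist","top","scene")]
b=(290,215,350,265)
c=cv2.minEnclosingCircle(big(blob(w,b,(0,150,80),(6,255,255))|blob(w,b,(174,150,80),(180,255,255))))
print(c,cross(cw,c[0],ct,(400.6,247)),cross(cw,c[0],cs,(276.5,187.5)),plane(cw,c[0],121.5))
print("pin",plane(cw,(318,167),112),cross(cw,(318,167),ct,(409.5,281)))
B=blob(w,(250,170,390,300),(100,150,60),(125,255,255)); r=cv2.boundingRect(big(B)); print(r)
E
```

```text
((317.5434875488281, 240.21145629882812), 17.957443237304688) (array([549. , -39.6, 112.1]), np.float64(0.4598609028350164)) (array([547.3, -40.4, 120.7]), np.float64(0.8204984959042043)) [546.8 -40.2 121.5]
pin [499.3 -50.4 112. ] (array([498.7, -50.5, 108.8]), np.float64(1.620596405045243))
(260, 187, 118, 103)
```

>>> jog_arm([
  {"xyz":[0,0,0.26],"spin":0},
  {"xyz":[0,0,0.26],"spin":0},
  {"xyz":[0,0,0.26],"spin":0},
  {"xyz":[0,0,0.26],"spin":0},
  {"xyz":[0,0,0.26],"spin":0},
  {"xyz":[0,0,0.26],"spin":0},
  {"xyz":[0,0,0],"spin":0},
  {"xyz":[0,0,0],"spin":0},
  {"xyz":[0,0,0],"spin":0},
  {"xyz":[0,0,0],"spin":0},
])

```text
time: 3.9
tool_pos: [547.5, -39.8, 102.6]
tcp_rot: [-3.141, 0.001, -2.923]
contact_force: [-0.8, 0.5, -0.1]
grip_width: 55.0
finger_force: 0.0
```

>>> jog_arm([
  {"xyz":[0,0,0],"spin":0},
  {"xyz":[0,0,0],"spin":0},
  {"xyz":[0,0,0],"spin":0},
  {"xyz":[0,0,0],"spin":0},
  {"xyz":[0,0,0],"spin":0},
  {"xyz":[0,0,0],"spin":0},
  {"xyz":[0,0,0],"spin":0},
  {"xyz":[0,0,0],"spin":0},
  {"xyz":[0,0,0],"spin":0},
  {"xyz":[0,0,0],"spin":0},
], gripper=0)

```text
time: 5.15
tool_pos: [547.3, -40.1, 102.0]
tcp_rot: [-3.141, 0.0, -2.923]
contact_force: [2.1, -5.2, -0.6]
grip_width: 24.0
finger_force: 30.0
```

The ball is held. I'll swing the first half of the fold along the 50 mm arc and check forces.

>>> jog_arm([
  {"xyz":[0.006,0,-0.043],"spin":0},
  {"xyz":[0.009,0,-0.043],"spin":0},
  {"xyz":[0.012,0,-0.042],"spin":0},
  {"xyz":[0.015,0,-0.041],"spin":0},
  {"xyz":[0.018,0,-0.04],"spin":0},
  {"xyz":[0.02,0,-0.039],"spin":0},
  {"xyz":[0.023,0,-0.037],"spin":0},
  {"xyz":[0.026,0,-0.035],"spin":0},
  {"xyz":[0.028,0,-0.034],"spin":0},
  {"xyz":[0.03,0,-0.032],"spin":0},
])

```text
time: 6.4
tool_pos: [533.2, -43.2, 132.4]
tcp_rot: [-3.141, 0.001, -2.924]
contact_force: [5.4, -4.6, -5.7]
grip_width: 24.2
finger_force: 30.0
```

>>> jog_arm([
  {"xyz":[0.036,0,-0.032],"spin":0},
  {"xyz":[0.038,0,-0.03],"spin":0},
  {"xyz":[0.041,0,-0.026],"spin":0},
  {"xyz":[0.042,0,-0.023],"spin":0},
  {"xyz":[0.044,0,-0.02],"spin":0},
  {"xyz":[0.046,0,-0.016],"spin":0},
  {"xyz":[0.047,0,-0.013],"spin":0},
  {"xyz":[0.048,0,-0.009],"spin":0},
  {"xyz":[0.048,0,-0.005],"spin":0},
  {"xyz":[0.048,0,-0.002],"spin":0},
])

```text
time: 7.65
tool_pos: [501.4, -50.5, 148.4]
tcp_rot: [-3.14, 0.008, -2.924]
contact_force: [8.5, -1.6, 2.8]
grip_width: 24.3
finger_force: 30.0
```

>>> jog_arm([
  {"xyz":[0.02,0,0],"spin":0},
  {"xyz":[0.02,0,0],"spin":0},
  {"xyz":[0,0,0],"spin":0},
  {"xyz":[0,0,0],"spin":0},
  {"xyz":[0,0,0],"spin":0},
  {"xyz":[0,0,0],"spin":0},
  {"xyz":[0,0,0],"spin":0},
  {"xyz":[0,0,0],"spin":0},
  {"xyz":[0,0,0],"spin":0},
  {"xyz":[0,0,0],"spin":0},
])

```text
time: 8.9
tool_pos: [498.2, -51.2, 148.6]
tcp_rot: [-3.14, 0.008, -2.924]
contact_force: [7.4, -1.7, 4.4]
grip_width: 23.7
finger_force: 30.0
```

>>> jog_arm([
  {"xyz":[0.02,0,0],"spin":0},
  {"xyz":[0.02,0,0],"spin":0},
  {"xyz":[0,0,0],"spin":0},
  {"xyz":[0,0,0],"spin":0},
  {"xyz":[0,0,0],"spin":0},
  {"xyz":[0,0,0],"spin":0},
  {"xyz":[0,0,0],"spin":0},
  {"xyz":[0,0,0],"spin":0},
  {"xyz":[0,0,0],"spin":0},
  {"xyz":[0,0,0],"spin":0},
])

```text
time: 10.15
tool_pos: [495.1, -51.9, 148.6]
tcp_rot: [-3.139, 0.007, -2.924]
contact_force: [6.8, -1.5, 3.9]
grip_width: 24.0
finger_force: 30.0
```

```bash
python3 - <<'E'
from h import *
np.set_printoptions(precision=2,suppress=True)
s=bot.capture("scene"); cv2.imwrite("pics/s2.png",cv2.resize(s[120:260,190:400],None,fx=3.6,fy=3.6,interpolation=cv2.INTER_CUBIC))
o=bot.get_obs(); print(o["tool_pos"],o["tcp_rot"],o["contact_force"],o["moment"])
E
```

```text
[495.11 -51.98 148.6 ] [-3.14  0.01 -2.92] [ 5.87 -0.92  4.98] [-0.26 -1.24 -0.  ]
```

View pics/s2.png

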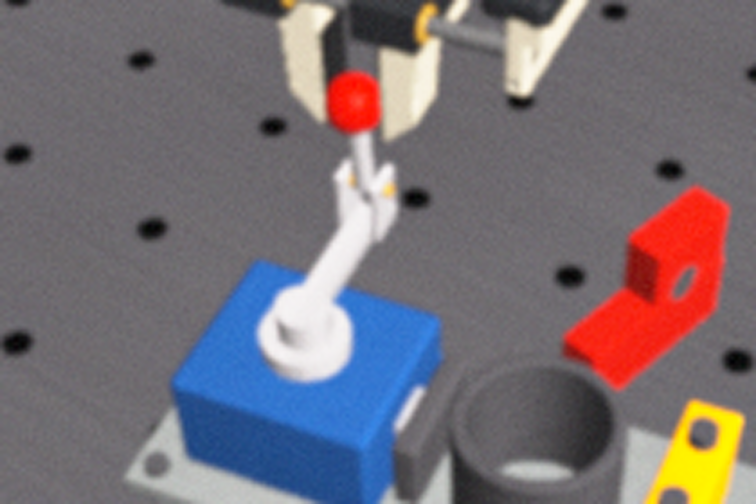

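```bash
python3 - <<'E'
from h import *
np.set_printoptions(precision=1,suppress=True)
s=bot.capture("scene"); cs=bot.get_calibration("scene"); b=(270,130,305,165)
c=cv2.minEnclosingCircle(big(blob(s,b,(0,150,80),(6,255,255))|blob(s,b,(174,150,80),(180,255,255))));print(c)
f=240/np.tan(np.radians(cs["vfov"])/2); M=R.from_euler("xyz",cs["rotation"]).as_matrix()
def proj(P):
    v=M.T@(np.array(P)-cs["eye"]); return np.array([cs["cx"],cs["cy"]])+f*v[:2]/v[2]
a=np.array([561.7,-35.6]);u=np.array([-.976,-.218])
print("pin",proj([*(a+65*u),112]),"hub",proj([*a,96]))
for ph in (1.2,1.3,1.4,1.5,1.57,1.65):
    print(ph,proj([*(a+(65-50*np.cos(ph))*u),112+50*np.sin(ph)]))
for z in(155,160,162,165):print(z,plane(cs,c[0],z))
E
```

```text
((287.5, 148.0), 8.90234661102295)
pin [291.8 171.3] hub [274.5 205.5]
1.2 [285.2 156. ]
1.3 [286.5 153.3]
1.4 [287.9 150.8]
1.5 [289.2 148.5]
1.57 [290.2 147. ]
1.65 [291.3 145.5]
155 [496.1 -57.2 155. ]
160 [500.6 -53.3 160. ]
162 [502.5 -51.8 162. ]
165 [505.2 -49.4 165. ]
```

>>> jog_arm([
  {"xyz":[0.03,0,0],"spin":0},
  {"xyz":[0.03,0,0],"spin":0},
  {"xyz":[0,0,0],"spin":0},
  {"xyz":[0,0,0],"spin":0},
  {"xyz":[0,0,0],"spin":0},
  {"xyz":[0,0,0],"spin":0},
  {"xyz":[0,0,0],"spin":0},
  {"xyz":[0,0,0],"spin":0},
  {"xyz":[0,0,0],"spin":0},
  {"xyz":[0,0,0],"spin":0},
])

```text
time: 11.5
tool_pos: [489.9, -53.0, 148.3]
tcp_rot: [-3.14, 0.006, -2.924]
contact_force: [5.5, -2.9, 3.6]
grip_width: 23.4
finger_force: 29.8
```

```bash
cat >> h.py <<'E'
def ball(n,b):
    s=bot.capture(n); return cv2.minEnclosingCircle(big(blob(s,b,(0,150,80),(6,255,255))|blob(s,b,(174,150,80),(180,255,255))))
E
python3 - <<'E'
from h import *
print(ball("scene",(270,130,305,165)))
s=bot.capture("scene"); w=bot.capture("wrist")
cv2.imwrite("pics/s3.png",np.hstack([cv2.resize(s[130:220,250:320],(390,500),interpolation=cv2.INTER_CUBIC),cv2.resize(w[100:300,230:390],(400,500))]))
E
```

```text
((289.0, 145.8000030517578), 8.765939712524414)
```

View pics/s3.png

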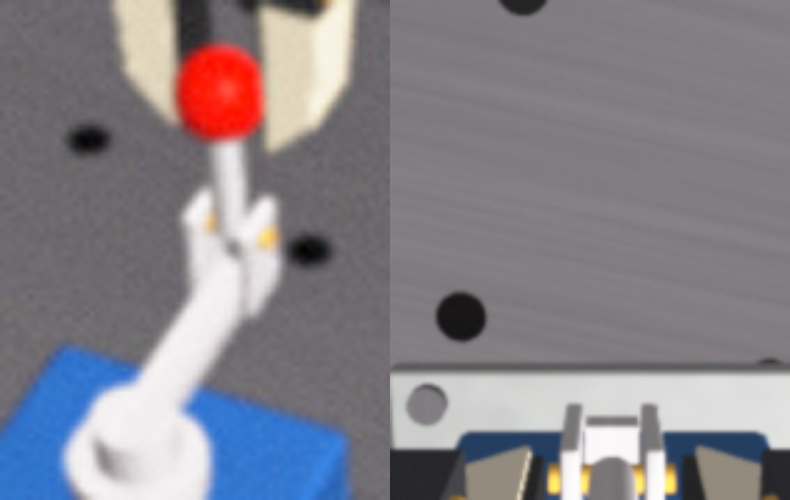

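The ball is now at (289.0,145.8) in the scene view, which puts fold at about 1.56. It sits at the inner edge of the pads after slipping, so I'll regrip it centred and lower.

>>> jog_arm([
  {"xyz":[0,0,0],"spin":0},
  {"xyz":[0,0,0],"spin":0},
  {"xyz":[0,0,0],"spin":0},
  {"xyz":[0,0,0],"spin":0},
  {"xyz":[-0.05,0.007,0.03],"spin":0},
  {"xyz":[-0.05,0.007,0.03],"spin":0},
  {"xyz":[0,0,0],"spin":0},
  {"xyz":[0,0,0],"spin":0},
  {"xyz":[0,0,0],"spin":0},
  {"xyz":[0,0,0],"spin":0},
], gripper=50)

```text
time: 12.9
tool_pos: [494.9, -50.2, 142.1]
tcp_rot: [3.142, 0.0, -2.923]
contact_force: [0.2, -0.1, 0.6]
grip_width: 45.8
finger_force: 0.0
```

```bash
python3 - <<'E'
from h import *
print(ball("scene",(270,130,305,165)),bot.get_obs()["tool_pos"],bot.get_obs()["contact_force"])
E
```

```text
((288.6764831542969, 146.5), 8.690953254699707) [494.96172716 -50.15562447 142.16970669] [-0.00702853 -1.54938967  0.5800543 ]
```

>>> jog_arm([
  {"xyz":[0,0,0],"spin":0},
  {"xyz":[0,0,0],"spin":0},
  {"xyz":[0,0,0],"spin":0},
  {"xyz":[0,0,0],"spin":0},
  {"xyz":[0,0,0],"spin":0},
  {"xyz":[0,0,0],"spin":0},
  {"xyz":[0,0,0],"spin":0},
  {"xyz":[0,0,0],"spin":0},
  {"xyz":[0.03,0,0],"spin":0},
  {"xyz":[0,0,0],"spin":0},
], gripper=0)

```text
time: 14.2
tool_pos: [494.1, -51.6, 142.3]
tcp_rot: [-3.139, 0.003, -2.924]
contact_force: [4.9, -3.6, -3.5]
grip_width: 24.1
finger_force: 30.0
```

```bash
python3 - <<'E'
from h import *
print(ball("scene",(270,130,305,165)),bot.get_obs()["tool_pos"],bot.get_obs()["contact_force"])
E
```

```text
((289.03704833984375, 145.77777099609375), 8.763175010681152) [494.09757584 -51.58787009 142.31372235] [ 4.6842992  -5.10958436 -3.50547355]
```

The ball is regripped with a small outward bias. I'll wind 0.5 rad and check.

>>> jog_arm([
  {"xyz":[-0.004,0.087,0],"spin":1},
  {"xyz":[-0.004,0.087,0],"spin":1},
  {"xyz":[-0.004,0.087,0],"spin":1},
  {"xyz":[-0.004,0.087,0],"spin":1},
  {"xyz":[-0.004,0.087,0],"spin":1},
  {"xyz":[0,0,0],"spin":0},
  {"xyz":[0,0,0],"spin":0},
  {"xyz":[0,0,0],"spin":0},
  {"xyz":[0,0,0],"spin":0},
  {"xyz":[0,0,0],"spin":0},
])

```text
time: 15.5
tool_pos: [495.2, -17.9, 142.3]
tcp_rot: [-3.14, 0.004, 2.86]
contact_force: [4.6, -7.7, -4.0]
grip_width: 24.1
finger_force: 30.0
```

```bash
cat >> h.py <<'E'
A=np.array([561.7,-35.6])
def rep():
    o=bot.get_obs(); T=R.from_euler("xyz",o["tcp_rot"]).as_matrix()
    d=o["tool_pos"][:2]-A; r=np.linalg.norm(d); th=(np.radians(192.6)-np.arctan2(d[1],d[0]))%(2*np.pi); F=o["contact_force"]; u=d/r
    s=bot.capture("scene"); cs=bot.get_calibration("scene")
    f=240/np.tan(np.radians(cs["vfov"])/2); M=R.from_euler("xyz",cs["rotation"]).as_matrix()
    def proj(P):
        v=M.T@(np.array(P)-cs["eye"]); return np.array([cs["cx"],cs["cy"]])+f*v[:2]/v[2]
    p=proj([*(A+65*u),162]); x,y=p.astype(int)
    c=ball("scene",(x-18,y-18,x+18,y+18))
    print("t %.2f r %.1f theta %.3f yawth %.3f z %.1f F_out %.1f F_tan %.1f Fz %.1f w %.1f"%(o["time"],r,th,(np.radians(192.6)-o["tcp_rot"][2])%(2*np.pi),o["tool_pos"][2],F[:2]@u,F[:2]@[u[1],-u[0]],F[2],o["grip_width"]),"ball",np.round(c[0],1),"upright expected",p.round(1),"at 1.3",proj([*(A+(65-13.4)*u),112+48.2]).round(1),"q6 %.2f"%o["joint_positions"][5])
E
python3 -c "
from h import *
rep()"
```

```text
t 15.50 r 68.8 theta 0.479 yawth 0.502 z 142.3 F_out -6.5 F_tan -6.2 Fz -4.0 w 24.1 ball [303.5 155. ] upright expected [306.2 155.1] at 1.3 [299.2 159.9] q6 -1.48
```

>>> jog_arm([
  {"xyz":[-0.004,0.087,0],"spin":1},
  {"xyz":[-0.004,0.087,0],"spin":1},
  {"xyz":[-0.004,0.087,0],"spin":1},
  {"xyz":[-0.004,0.087,0],"spin":1},
  {"xyz":[-0.004,0.087,0],"spin":1},
  {"xyz":[-0.004,0.087,0],"spin":1},
  {"xyz":[-0.004,0.087,0],"spin":1},
  {"xyz":[-0.004,0.087,0],"spin":1},
  {"xyz":[-0.004,0.087,0],"spin":1},
  {"xyz":[0,0,0],"spin":0},
])

```text
time: 16.85
tool_pos: [533.6, 26.6, 142.2]
tcp_rot: [-3.139, 0.003, 1.959]
contact_force: [-3.3, -10.3, 2.5]
grip_width: 24.1
finger_force: 30.0
```

```bash
python3 -c "
from h import *
rep()"
```

```text
Traceback (most recent call last):
  File "h.py", line 32, in rep
    c=ball("scene",(x-18,y-18,x+18,y+18))
  File "h.py", line 22, in ball
    s=bot.capture(n); return cv2.minEnclosingCircle(big(blob(s,b,(0,150,80),(6,255,255))|blob(s,b,(174,150,80),(180,255,255))))
                                                    ~~~^^^^^^^^^^^^^^^^^^^^^^^^^^^^^^^^^^^^^^^^^^^^^^^^^^^^^^^^^^^^^^^^^^^^^^^
  File "h.py", line 20, in big
    def big(m): return max(cv2.findContours(m,cv2.RETR_EXTERNAL,cv2.CHAIN_APPROX_NONE)[0],key=cv2.contourArea)
                       ~~~^^^^^^^^^^^^^^^^^^^^^^^^^^^^^^^^^^^^^^^^^^^^^^^^^^^^^^^^^^^^^^^^^^^^^^^^^^^^^^^^^^^^
ValueError: max() iterable argument is empty
```

The finger hides the ball in this view. The forces are steady, with an outward bias of 8 N and a tangential force of 7 N. I'll wind on to about 2.0 rad.

```bash
python3 - <<'E'
s=open("h.py").read()
i=s.index("    x,y=") if "    x,y=" in s else s.index("; x,y=p")
s=s.replace("; x,y=p.astype(int)","; x,y=p.astype(int)\n    try: c=ball('scene',(x-18,y-18,x+18,y+18))\n    except ValueError: c=((0,0),0)").replace("""    c=ball("scene",(x-18,y-18,x+18,y+18))\n""","")
open("h.py","w").write(s)
E
python3 -c "
from h import *
rep()"
```

```text
t 16.95 r 68.3 theta 1.365 yawth 1.402 z 142.2 F_out -8.5 F_tan -7.3 Fz 2.8 w 24.3 ball [0 0] upright expected [315.1 180.4] at 1.3 [306. 180.] q6 -0.48
```

>>> jog_arm([
  {"xyz":[-0.002,0.052,0],"spin":0.6},
  {"xyz":[-0.002,0.052,0],"spin":0.6},
  {"xyz":[-0.002,0.052,0],"spin":0.6},
  {"xyz":[-0.002,0.052,0],"spin":0.6},
  {"xyz":[-0.002,0.052,0],"spin":0.6},
  {"xyz":[-0.002,0.052,0],"spin":0.6},
  {"xyz":[-0.002,0.052,0],"spin":0.6},
  {"xyz":[-0.002,0.052,0],"spin":0.6},
  {"xyz":[-0.002,0.052,0],"spin":0.6},
  {"xyz":[-0.002,0.052,0],"spin":0.6},
])

```text
time: 18.3
tool_pos: [572.1, 31.8, 142.1]
tcp_rot: [-3.136, 0.002, 1.358]
contact_force: [-10.9, -2.6, 7.5]
grip_width: 24.4
finger_force: 30.0
```

```bash
python3 -c "
from h import *
rep()
cv2.imwrite('pics/t2.png',bot.capture('top')); cv2.imwrite('pics/s4.png',bot.capture('scene'))"
```

```text
t 18.30 r 68.3 theta 1.944 yawth 2.004 z 142.1 F_out -4.2 F_tan -10.3 Fz 7.5 w 24.4 ball [307.5 198.5] upright expected [302.5 197. ] at 1.3 [295.8 193.1] q6 0.14
```

View pics/s4.png

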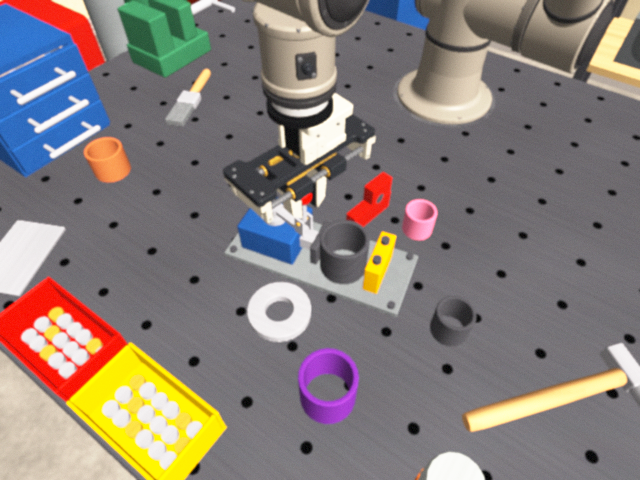

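>>> jog_arm([
  {"xyz":[-0.001,0.017,0],"spin":0.2},
  {"xyz":[-0.001,0.017,0],"spin":0.2},
  {"xyz":[-0.001,0.017,0],"spin":0.2},
  {"xyz":[-0.001,0.017,0],"spin":0.2},
  {"xyz":[-0.001,0.017,0],"spin":0.2},
  {"xyz":[-0.001,0.017,0],"spin":0.2},
  {"xyz":[-0.001,0.017,0],"spin":0.2},
  {"xyz":[-0.001,0.017,0],"spin":0.2},
  {"xyz":[-0.001,0.017,0],"spin":0.2},
  {"xyz":[-0.001,0.017,0],"spin":0.2},
])

```text
time: 19.75
tool_pos: [585.0, 28.5, 142.1]
tcp_rot: [-3.136, 0.001, 1.159]
contact_force: [-9.6, 2.4, 6.7]
grip_width: 24.3
finger_force: 30.0
```

```bash
python3 -c "
from h import *
rep()"
```

```text
t 19.75 r 68.2 theta 2.139 yawth 2.202 z 142.1 F_out -1.0 F_tan -9.8 Fz 6.7 w 24.3 ball [297.5 200. ] upright expected [295.3 201.3] at 1.3 [290.1 196.4] q6 0.33
```

The pipe has moved close to the stop, with a small gap still left at about (368,255). Outward bias has dropped, so I'll add some and keep winding slowly.

>>> jog_arm([
  {"xyz":[0.004,0.017,0],"spin":0.2},
  {"xyz":[0.004,0.017,0],"spin":0.2},
  {"xyz":[0.004,0.017,0],"spin":0.2},
  {"xyz":[0.004,0.017,0],"spin":0.2},
  {"xyz":[0.004,0.017,0],"spin":0.2},
  {"xyz":[0.004,0.017,0],"spin":0.2},
  {"xyz":[0.004,0.017,0],"spin":0.2},
  {"xyz":[0,0.017,0],"spin":0.2},
  {"xyz":[0,0.017,0],"spin":0.2},
  {"xyz":[0,0.017,0],"spin":0.2},
])

```text
time: 21.1
tool_pos: [597.4, 23.1, 142.1]
tcp_rot: [-3.136, 0.004, 0.959]
contact_force: [-11.9, -0.3, 7.9]
grip_width: 24.1
finger_force: 30.0
```

```bash
python3 -c "
from h import *
rep()"
```

```text
t 21.10 r 68.7 theta 2.337 yawth 2.402 z 142.1 F_out -6.4 F_tan -10.0 Fz 7.9 w 24.1 ball [288.4 202.9] upright expected [286.9 204.6] at 1.3 [283.5 199. ] q6 0.52
```

>>> jog_arm([
  {"xyz":[0,0.013,0],"spin":0.15},
  {"xyz":[0,0.013,0],"spin":0.15},
  {"xyz":[0,0.013,0],"spin":0.15},
  {"xyz":[0,0.013,0],"spin":0.15},
  {"xyz":[0,0.013,0],"spin":0.15},
  {"xyz":[0,0.013,0],"spin":0.15},
  {"xyz":[0,0.013,0],"spin":0.15},
  {"xyz":[0,0.013,0],"spin":0.15},
  {"xyz":[0,0.013,0],"spin":0.15},
  {"xyz":[0,0.013,0],"spin":0.15},
])

```text
time: 22.45
tool_pos: [605.6, 17.4, 142.1]
tcp_rot: [-3.136, 0.004, 0.81]
contact_force: [-11.7, 2.0, 7.2]
grip_width: 24.6
finger_force: 30.0
```

```bash
python3 -c "
from h import *
rep()"
```

```text
t 22.45 r 68.8 theta 2.483 yawth 2.552 z 142.1 F_out -5.9 F_tan -10.3 Fz 7.2 w 24.6 ball [281.2 204.8] upright expected [280.1 206.3] at 1.3 [278.2 200.3] q6 0.66
```

>>> jog_arm([
  {"xyz":[0,0.013,0],"spin":0.15},
  {"xyz":[0,0.013,0],"spin":0.15},
  {"xyz":[0,0.013,0],"spin":0.15},
  {"xyz":[0,0.013,0],"spin":0.15},
  {"xyz":[0,0.013,0],"spin":0.15},
  {"xyz":[0,0.013,0],"spin":0.15},
  {"xyz":[0,0.013,0],"spin":0.15},
  {"xyz":[0,0.013,0],"spin":0.15},
  {"xyz":[0,0.013,0],"spin":0.15},
  {"xyz":[0,0.013,0],"spin":0.15},
])

```text
time: 23.8
tool_pos: [613.0, 10.4, 142.1]
tcp_rot: [-3.136, 0.003, 0.66]
contact_force: [-9.9, 5.4, 6.1]
grip_width: 24.2
finger_force: 30.0
```

```bash
python3 -c "
from h import *
rep()"
```

```text
t 23.80 r 68.9 theta 2.631 yawth 2.702 z 142.1 F_out -3.8 F_tan -10.6 Fz 6.1 w 24.2 ball [273.4 206. ] upright expected [273.1 207.2] at 1.3 [272.8 201. ] q6 0.80
```

>>> jog_arm([
  {"xyz":[0.001,0.013,0],"spin":0.15},
  {"xyz":[0.001,0.013,0],"spin":0.15},
  {"xyz":[0.001,0.013,0],"spin":0.15},
  {"xyz":[0.001,0.013,0],"spin":0.15},
  {"xyz":[0.001,0.013,0],"spin":0.15},
  {"xyz":[0.001,0.013,0],"spin":0.15},
  {"xyz":[0.001,0.013,0],"spin":0.15},
  {"xyz":[0.001,0.013,0],"spin":0.15},
  {"xyz":[0.001,0.013,0],"spin":0.15},
  {"xyz":[0.001,0.013,0],"spin":0.15},
])

```text
time: 25.15
tool_pos: [619.2, 3.0, 142.1]
tcp_rot: [-3.135, 0.004, 0.51]
contact_force: [-9.9, 6.9, 7.2]
grip_width: 24.4
finger_force: 30.0
```

```bash
python3 -c "
from h import *
rep()"
```

```text
t 25.15 r 69.2 theta 2.770 yawth 2.851 z 142.1 F_out -4.4 F_tan -11.3 Fz 7.2 w 24.4 ball [266.4 206.9] upright expected [266.4 207.4] at 1.3 [267.5 201.1] q6 0.94
```

>>> jog_arm([
  {"xyz":[0.001,0.009,0],"spin":0.1},
  {"xyz":[0.001,0.009,0],"spin":0.1},
  {"xyz":[0.001,0.009,0],"spin":0.1},
  {"xyz":[0.001,0.009,0],"spin":0.1},
  {"xyz":[0.001,0.009,0],"spin":0.1},
  {"xyz":[0.001,0.009,0],"spin":0.1},
  {"xyz":[0.001,0.009,0],"spin":0.1},
  {"xyz":[0.001,0.009,0],"spin":0.1},
  {"xyz":[0.001,0.009,0],"spin":0.1},
  {"xyz":[0.001,0.009,0],"spin":0.1},
])

```text
time: 26.5
tool_pos: [622.8, -2.5, 142.1]
tcp_rot: [-3.135, 0.005, 0.41]
contact_force: [-11.7, 9.1, 8.5]
grip_width: 24.6
finger_force: 30.0
```

```bash
python3 -c "
from h import *
rep()"
```

```text
t 26.50 r 69.4 theta 2.865 yawth 2.951 z 142.1 F_out -6.0 F_tan -13.6 Fz 8.5 w 24.6 ball [260.5 208. ] upright expected [261.9 207.2] at 1.3 [264.  200.9] q6 1.03
```

The push has started to rise, from 10.6 to 13.6 N, so the pipe is trapped at about 2.75 rad. The target is about 16 N.

>>> jog_arm([
  {"xyz":[0,0.009,0],"spin":0.1},
  {"xyz":[0,0.009,0],"spin":0.1},
  {"xyz":[0,0.009,0],"spin":0.1},
  {"xyz":[0,0.009,0],"spin":0.1},
  {"xyz":[0,0.009,0],"spin":0.1},
  {"xyz":[0,0.009,0],"spin":0.1},
  {"xyz":[0,0.009,0],"spin":0.1},
  {"xyz":[0,0.009,0],"spin":0.1},
  {"xyz":[0,0.009,0],"spin":0.1},
  {"xyz":[0,0.009,0],"spin":0.1},
])

```text
time: 27.85
tool_pos: [625.7, -8.3, 142.1]
tcp_rot: [-3.134, 0.004, 0.311]
contact_force: [-9.8, 11.5, 7.2]
grip_width: 24.1
finger_force: 30.0
```

```bash
python3 -c "
from h import *
rep()"
```

```text
t 27.85 r 69.5 theta 2.959 yawth 3.051 z 142.1 F_out -4.5 F_tan -14.5 Fz 7.2 w 24.1 ball [255. 209.] upright expected [257.5 206.6] at 1.3 [260.6 200.5] q6 1.12
```

>>> jog_arm([
  {"xyz":[0,0.009,0],"spin":0.1},
  {"xyz":[0,0.009,0],"spin":0.1},
  {"xyz":[0,0.009,0],"spin":0.1},
  {"xyz":[0,0.009,0],"spin":0.1},
  {"xyz":[0,0.009,0],"spin":0.1},
  {"xyz":[0,0.009,0],"spin":0.1},
  {"xyz":[0,0.009,0],"spin":0.1},
  {"xyz":[0,0.009,0],"spin":0.1},
  {"xyz":[0,0.009,0],"spin":0.1},
  {"xyz":[0,0.009,0],"spin":0.1},
])

```text
time: 29.2
tool_pos: [628.0, -14.4, 142.1]
tcp_rot: [-3.134, 0.004, 0.211]
contact_force: [-7.6, 14.6, 6.6]
grip_width: 24.3
finger_force: 30.0
```

```bash
python3 -c "
from h import *
rep()
bot.capture('top'); rep()"
```

```text
t 29.20 r 69.6 theta 3.053 yawth 3.151 z 142.1 F_out -2.8 F_tan -16.3 Fz 6.6 w 24.3 ball [250.2 209.2] upright expected [253.3 205.8] at 1.3 [257.2 199.8] q6 1.21
t 29.35 r 69.6 theta 3.054 yawth 3.150 z 142.1 F_out -2.9 F_tan -17.2 Fz 7.3 w 24.6 ball [250.2 209.2] upright expected [253.2 205.7] at 1.3 [257.2 199.8] q6 1.21
```

The push is about 16.5 N at 0.32 rad past contact, which gives roughly 40 N of grip. I'll ease the push, open and lift straight up.

>>> jog_arm([
  {"xyz":[0,-0.015,0],"spin":0},
  {"xyz":[0,-0.015,0],"spin":0},
  {"xyz":[0,0,0],"spin":0},
  {"xyz":[0,0,0],"spin":0},
  {"xyz":[0,0,0],"spin":0},
  {"xyz":[0,0,0],"spin":0},
  {"xyz":[0,0,0],"spin":0},
  {"xyz":[0,0,0],"spin":0},
  {"xyz":[0,0,0],"spin":0},
  {"xyz":[0,0,0],"spin":0},
])

```text
time: 30.7
tool_pos: [628.0, -14.0, 142.1]
tcp_rot: [-3.137, 0.004, 0.211]
contact_force: [-7.6, 7.6, 5.9]
grip_width: 24.4
finger_force: 30.0
```

```bash
python3 -c "
from h import *
rep()"
```

```text
t 30.70 r 69.7 theta 3.047 yawth 3.151 z 142.1 F_out -4.8 F_tan -9.6 Fz 5.9 w 24.4 ball [250.5 209. ] upright expected [253.5 205.8] at 1.3 [257.4 199.9] q6 1.21
```

>>> jog_arm([
  {"xyz":[0,0,0],"spin":0},
  {"xyz":[0,0,0],"spin":0},
  {"xyz":[0,0,0],"spin":0},
  {"xyz":[0,0,0],"spin":0},
  {"xyz":[0,0,0],"spin":0},
  {"xyz":[0,0,0],"spin":0},
  {"xyz":[0,0,0],"spin":0},
  {"xyz":[0,0,0],"spin":0},
  {"xyz":[0,0,0],"spin":0},
  {"xyz":[0,0,0],"spin":0},
], gripper=60)

```text
time: 32.05
tool_pos: [629.9, -16.6, 142.1]
tcp_rot: [-3.142, -0.0, 0.21]
contact_force: [-0.3, -0.3, 0.9]
grip_width: 55.3
finger_force: 0.0
```

```bash
python3 -c "
from h import *
rep()"
```

```text
t 32.05 r 70.8 theta 3.090 yawth 3.152 z 142.1 F_out -0.4 F_tan 0.2 Fz 0.9 w 55.3 ball [254.3 205.4] upright expected [251.6 205.3] at 1.3 [255.9 199.5] q6 1.21
```

>>> jog_arm([
  {"xyz":[0,0,-0.2],"spin":0},
  {"xyz":[0,0,-0.3],"spin":0},
  {"xyz":[0,0,-0.3],"spin":0},
  {"xyz":[0,0,-0.3],"spin":0},
  {"xyz":[0,0,-0.3],"spin":0},
  {"xyz":[0,0,-0.3],"spin":0},
  {"xyz":[0,0,0],"spin":0},
  {"xyz":[0,0,0],"spin":0},
  {"xyz":[0,0,0],"spin":0},
  {"xyz":[0,0,0],"spin":0},
])

```text
time: 33.4
tool_pos: [629.7, -16.6, 277.2]
tcp_rot: [-3.141, 0.001, 0.21]
contact_force: [-0.8, -0.0, -0.1]
grip_width: 55.0
finger_force: 0.0
```

```bash
python3 -c "
from h import *
s=bot.capture('scene'); cv2.imwrite('pics/s5.png',cv2.resize(s[150:310,210:430],None,fx=3.5,fy=3.5,interpolation=cv2.INTER_CUBIC)); print(ball('scene',(235,190,275,225)))"
```

```text
((254.3277587890625, 205.059814453125), 9.21295166015625)
```

View pics/s5.png

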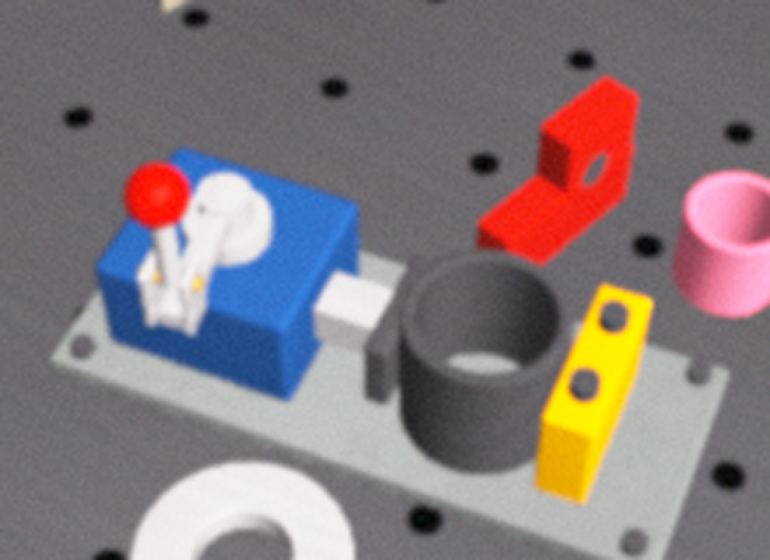

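The picture shows the handle upright, with the ball at (254,205) against about (253,206) expected. The pipe stands against the yellow stop with the jaw on it, and the gripper is clear. Handing in.

```bash
python3 -c "
from plant import bot
print(bot.close_job())"
```

```text
the job is handed in; nothing more can be done
None
```

I swung the handle upright and wound the crank until the pipe was gripped against the yellow stop at an estimated 40 N (judged from the push at the handle), then let go, lifted clear and handed the job in at about 34 s; no verdict came back.

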